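# Take the cap off a manifold outlet of unknown thread hand

## Task

The manifold on the bench has two outlets under identical black caps; the one to open is the one right next to the round pressure gauge, and nobody knows whether it has a normal or a reverse thread. Try the cap gently both ways to find which way it loosens, turn it that way as far as it goes and lift it straight off. Finish while holding the cap in the gripper, upright and still, about 10 cm above the nozzle it came from, and leave the other cap and the things lying around as they are.

Things in the scene. Friction and masses are not known exactly. Their poses are not given: they have to be found in the camera images.
- manifold: Aluminium rail fixed on a dark steel foot plate that is bolted to the bench; plate 90 x 310 mm, rail 56 mm wide, 290 mm long, its top 50 mm above the bench. Origin on the bench under its middle, y along the rail, x across it, z up. It does not move. Besides caps and pedestals nothing on it is higher than 70 mm.
- nozzle_1 (a point): Centre of the seat on which cap 1's rim rests, 75 mm above the bench, on the vertical axis of outlet 1, 65 mm from the manifold's middle along its +y. The brass nozzle inside the cap stands 24 mm above this point.
- nozzle_2 (a point): The same for outlet 2, 65 mm from the manifold's middle along its -y.
- cap_1_mid (a point): Cap 1: black plastic upright round cup, sixteen small flats and fine ribs, 49 mm across, 34 mm tall, wall 4 mm, about 100 g. The point is its centre, 17 mm above its rim, 92 mm above the bench when seated; z up. Its sides are clear: the pedestal below is narrower (44 mm across) and 25 mm high, so it can be pinched from above across any diameter with the fingertips down to its rim or a little lower.
- cap_2_mid (a point): Cap 2, same as cap 1; same point. Both caps lift straight off only in the last 0.3 rad before the loosening end stop (up to there they stay at seated height, locked, with about 1.5 mm of play upward). A grip of 20 to 40 N turns them; against a stop the fingers slip round the cap or the torque about the vertical rises.
- cap_1: The same cap 1; origin in the middle of its rim's underside, x along the grey line on its top (at the start within 0.12 rad of the manifold's x). Quick thread, hand unseen and drawn anew each time: seen from above it turns one way only 0.05 to 0.35 rad to a firm stop, and the other, loosening, way almost freely 1.25 to 1.6 rad to a firm end stop.
- cap_2: The same cap 2; origin, axes and thread as for cap 1, but always of the opposite hand to cap 1.
- gauge_mid (a point): Centre of the pressure gauge: a flat steel disc 48 mm across with a white dial facing up, its top 67 mm above the bench, fixed at one end of the rail, 56 mm beyond the outlet to be opened (186 mm from the other outlet). A small steel hex plug (no dial) sits at the other end. The gauge is at either end.
- can_mid (a point): Spray can standing on the bench, 60 mm across, 170 mm tall, bystander; centre half-way up.
- tape_mid (a point): Roll of tape lying flat, 100 mm across, 40 mm tall, bystander; centre half-way up.
- carton_mid (a point): Small cardboard carton 120 x 90 x 60 mm, bystander; centre half-way up.
Not all that is in view belongs to the job. What is shaped like the cap_1 but pink is not meant. Leave any green look-alike of the cap_2 alone.

How it is judged (in metres and radians):
On the way:
1. the cap next to the gauge is turned loose (more than 0.8 rad from the manifold's x axis) while still down on its nozzle (((horizontal distance between gauge_mid and nozzle_1 below 0.09 m and angle between the x axis of cap_1_mid and the x axis of manifold, either way round above 0.8 rad and z of cap_1_mid in the frame of manifold below 0.105 m) or (horizontal distance between gauge_mid and nozzle_2 below 0.09 m and angle between the x axis of cap_2_mid and the x axis of manifold, either way round above 0.8 rad and z of cap_2_mid in the frame of manifold below 0.105 m))), for 0.05 s.
At the end, for the whole second after the job is handed in: The cap next to the gauge is off and held by the fingers, its centre 145 to 260 mm above the bench (53 to 168 mm above its seated height), within 50 mm of its nozzle's axis, tilted less than 0.3 rad, at rest; the other cap still sits on its nozzle, turned less than 0.5 rad (((horizontal distance between gauge_mid and nozzle_1 below 0.09 m and z of cap_1_mid in the frame of manifold between 0.145 and 0.26 m and horizontal distance between cap_1_mid and nozzle_1 below 0.05 m and angle between cap_1_mid's own z axis and vertical below 0.3 rad and contact force between the fingers and cap_1 above 1 N and linear speed of cap_1 below 0.03 m/s and distance between cap_2_mid and nozzle_2 below 0.024 m and angle between the x axis of cap_2_mid and the x axis of manifold, either way round below 0.5 rad) or (horizontal distance between gauge_mid and nozzle_2 below 0.09 m and z of cap_2_mid in the frame of manifold between 0.145 and 0.26 m and horizontal distance between cap_2_mid and nozzle_2 below 0.05 m and angle between cap_2_mid's own z axis and vertical below 0.3 rad and contact force between the fingers and cap_2 above 1 N and linear speed of cap_2 below 0.03 m/s and distance between cap_1_mid and nozzle_1 below 0.024 m and angle between the x axis of cap_1_mid and the x axis of manifold, either way round below 0.5 rad))); the arm keeps its last pose, push and grip.
It fails at once if the other cap is lifted or shifted more than 15 mm, or turned loose (more than 0.5 rad) ((horizontal distance between gauge_mid and nozzle_1 below 0.09 m and (distance of cap_2_mid from where it was at the start of the episode above 0.015 m or angle between the x axis of cap_2_mid and the x axis of manifold, either way round above 0.5 rad)) or (horizontal distance between gauge_mid and nozzle_2 below 0.09 m and (distance of cap_1_mid from where it was at the start of the episode above 0.015 m or angle between the x axis of cap_1_mid and the x axis of manifold, either way round above 0.5 rad))).
It fails at once if a bystander (spray can, tape roll, carton) is moved more than 30 mm (distance of any of can_mid, tape_mid, carton_mid from where it was at the start of the episode above 0.03 m).
It also fails if it takes over 40 s, if anything falls off the work surface, if the arm or the gripper's body presses on something with over 40 N, if the wrist force passes 120 N, or if a joint passes its speed limit or range.

## Robot

A 6-joint arm with a two-finger parallel gripper is mounted at the origin on the work surface. World frame = base frame: x ahead of the robot, y to its left, z up, the work surface at z = 0. Lengths are in mm, angles in rad, forces in N, time in s.
With the tool pointing down it reaches from about 275 to 1000 mm from the base axis. Payload 8.4 kg.
Tool frame: the origin (TCP) lies at the centre of the arm's flange, where the gripper is bolted on; the fingertips stand 173 mm ahead of it and the grasp point (between the pads) lies 155 mm ahead of it; z points along the fingers, y is the direction in which the jaws open and shut (so a half turn about z gives the same grasp; the last joint's range is limited). The gripper opens to 85 mm and grips with 20 to 120 N. Pads are 22 mm wide; open, the fingers measure 114 mm over their backs; the gripper's body (76 mm by 85 mm) begins 54 mm behind the grasp point. The pads swing forward as they close: fully open they stand 13 mm farther back than shut.
Start: joints at [-1.125, 0.353, 1.633, -0, 1.155, -0.002], TCP at [270.614, -563.38, 404.681] pointing down, gripper open.
Joint ranges: [-2.63, 2.63], [-0.92, 2.1], [0.06, 2.66], [-1.3, 4.44], [0, 2.69], [-3.02, 3.02]. Speed limits (rad/s): [2.22, 2.22, 2.79, 3.14, 3.14, 3.14].

## Interface

Orientations are given as [roll, pitch, yaw] about the fixed x, y, z axes, in that order (R = Rz(yaw) Ry(pitch) Rx(roll)).
In Python, from rig import sense, grab_frame, camera_model, sign_off gives the robot as it stands. The module is installed in compiled form; this text tells all that it offers.
- The arm moves only by the tool step_arm, never from a script. Its argument "commands" is a list of rows, each a list of 3 entries, a list of its own where there are three numbers: the shift along the tool's x, y, z in mm, then the turn about the tool's z in rad, then the opening, from 0 (shut) to 1 (fully open). A call has 1 to 20 rows; each row shifts and turns the pose as measured when the row begins, along the tool's axes as they then stand; what a row does not reach is not made up. A row lasts 1/8 s, in which the tool goes at most 62.5 mm and 10.7 degrees, less where a joint would pass 70% of its speed; a pose out of reach is approached as far as the arm can. A call with a gripper value outside its range is refused whole. The fingers move at their own pace and stop on an object; "force" is the grip in N (left out, the last holds). Time passes only in rows, so rows that do not move let the fingers close. It gives the time, the measured TCP pose, the force and the opening at its end, in the units of the state.
- sense(): the state, without advancing time (a new reading comes with each control period).
- grab_frame(name): name is "side" or "top"; returns the picture (384x512x3 uint8, blue, green, red); there is no depth.
- camera_model(name): a dict with "fx", "fy", "cx", "cy" (pixels), "R" (3x3) and "t" (3): a world point X has camera coordinates R X + t. Camera axes: x right, y down, z forward; pixel columns grow to the right and rows downward; lengths in mm; the calibration is good to about 2 mm. A picture is of the moment at which its call begins. camera_model takes no time and is no camera call.
- sign_off(): hands the job in, once; it reports no verdict.
The state is a dict: "clock": time; "qpos": joint angles; "qvel": joint speeds; "joint_efforts": joint torques, N m; "eef_pos": TCP position; "tcp_rot": TCP orientation; "contact_force": force on the tool from outside, world axes, zero at the start; "wrist_torque": the same for the moment, N m; "opening": opening from 0.0 (shut) to 1.0 (fully open).
Only numpy, scipy, OpenCV 4.12 (cv2) and the standard library are available. Lean on these libraries where they do the work, as an engineer would, in place of code of your own. Each camera call takes 0.05 s, during which the arm holds its last target. There are 200 camera calls.

## Working session

There is one attempt and no reset: what is moved stays moved. The work goes in short steps, Python scripts to look and compute and a tool call to move; the robot and the scene stay as the last step left them, time stands still between calls to the robot, and variables do not carry over. Pictures are saved under pics/ and viewed, about 8 in all and at most 12, crops included, and the job is handed in when it is done.

Besides the shell and the picture viewer there is one more tool, called after ">>>" as a command line: name --argument value ..., lists and objects as JSON in quotes. step_arm: Moves the arm, as the interface text tells. Its arguments: {"type":"object","properties":{"commands":{"type":"array","items":{"type":"array"}},"force":{"type":"number"}},"required":["commands"]}

```bash
mkdir -p pics; python3 - <<'E'
from rig import *
import cv2
print(sense())
for n in("top","side"):
    im=grab_frame(n); cv2.imwrite(f"pics/{n}0.png",im); print(n,camera_model(n))
E
```

```text
{'clock': 0.0, 'qpos': array([-1.12539409e+00,  3.53639551e-01,  1.63411764e+00, -1.60923435e-05,
        1.15520882e+00, -2.38975459e-03]), 'qvel': array([ 6.72112673e-04, -1.11100675e-05, -1.64096468e-03,  8.87014226e-04,
       -3.25898954e-04, -2.45349537e-03]), 'joint_efforts': array([-1.16462135e-03, -6.05257416e+01, -3.42063403e+01, -7.06985020e-05,
        9.58168617e-03,  1.32217458e-06]), 'eef_pos': array([ 270.51431182, -563.16843846,  403.97394764]), 'tcp_rot': array([-3.14021926e+00,  1.14315813e-05,  4.47798505e-01]), 'contact_force': array([ 0.18646383, -0.71023953, -0.87356815]), 'wrist_torque': array([-0.00497084,  0.03528277,  0.00842858]), 'opening': 0.9947979645094216}
top {'fx': 416.53819526608856, 'fy': 416.53819526608856, 'cx': 259.25456751127183, 'cy': 194.95680954005385, 'R': array([[-0.01078424, -0.99989947, -0.00920564],
       [-0.99181338,  0.01186758, -0.12714317],
       [ 0.12723964,  0.00775913, -0.99184166]]), 't': array([   5.42848673,  558.59978852, 1066.34149285])}
side {'fx': 484.99293657012316, 'fy': 484.99293657012316, 'cx': 253.13992737564877, 'cy': 190.69192932818106, 'R': array([[-0.99259283, -0.12147298,  0.00194414],
       [-0.08372065,  0.6723356 , -0.7354969 ],
       [ 0.08803588, -0.73021172, -0.6775253 ]]), 't': array([ 554.47063939,  139.06557731, 1260.1779692 ])}
```

View pics/top0.png

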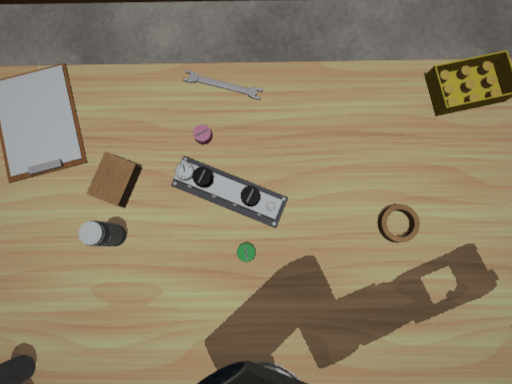

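View pics/side0.png

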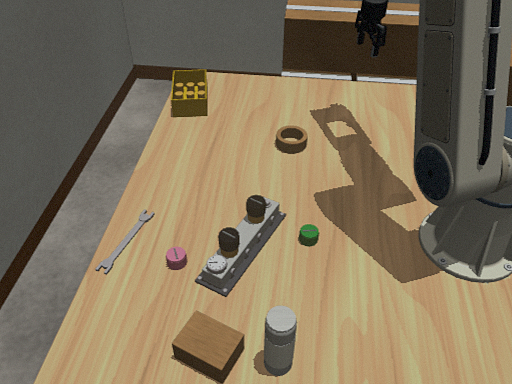

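The top view shows the gauge dial at (185,172), with black caps at (203,177) next to it and (250,196) next to the hex plug at (270,206). The pink look-alike is at (202,133) and the green one at (246,252). The candidates are both black caps, pink and green. I choose the cap at (203,177), and will measure it and check it in a crop.

```bash
cat > h.py <<'E'
import numpy as np, cv2
from rig import *
def ray(n,u,v,z):
    c=camera_model(n); R=np.array(c["R"]); t=np.array(c["t"])
    o=-R.T@t; d=R.T@np.array([(u-c["cx"])/c["fx"],(v-c["cy"])/c["fy"],1]); return o+d*(z-o[2])/d[2]
def proj(n,X):
    c=camera_model(n); p=np.array(c["R"])@X+c["t"]; return [c["fx"]*p[0]/p[2]+c["cx"],c["fy"]*p[1]/p[2]+c["cy"]]
E
python3 - <<'E'
from h import *
pts={}
for n,box in(("top",(165,145,295,235)),("side",(190,185,295,300))):
    im=cv2.imread(f"pics/{n}0.png"); x0,y0,x1,y1=box
    hsv=cv2.cvtColor(im,cv2.COLOR_BGR2HSV); 
    m=np.zeros(im.shape[:2],np.uint8); m[y0:y1,x0:x1]=(im[y0:y1,x0:x1].max(2)<45)*255
    m=cv2.morphologyEx(m,cv2.MORPH_CLOSE,np.ones((3,3)));m=cv2.morphologyEx(m,cv2.MORPH_OPEN,np.ones((5,5)))
    k,_,st,ce=cv2.connectedComponentsWithStats(m)
    for i in range(1,k):
        print(n,st[i],ce[i].round(1), ray(n,*ce[i],100 if n=="top" else 95).round(1))
    crop=cv2.resize(im[y0:y1,x0:x1],None,fx=5,fy=5,interpolation=cv2.INTER_CUBIC); cv2.imwrite(f"pics/{n}crop.png",crop)
print("dial",ray("top",185,172,67),"plug",ray("top",270,206,60))
a=cv2.imread("pics/topcrop.png");b=cv2.imread("pics/sidecrop.png")
E
```

```text
top [193 168  10  11  79] [197.2 173. ] [607.9 153.7 100. ]
top [201 170  12  17 159] [206.8 178.5] [593.5 129.7 100. ]
top [241 188   9  11  73] [245. 193.] [555.8  34.1 100. ]
top [249 192  11  13 105] [254.2 198.3] [542.1  11.2 100. ]
side [257 209   7   7  47] [259.9 211.9] [536.6  42.6  95. ]
side [220 239  19  12 160] [229.3 245.1] [595.2 159.8  95. ]
dial [616.90936874 190.68074811  67.        ] plug [526.47998984 -28.50002686  60.        ]
```

View pics/topcrop.png

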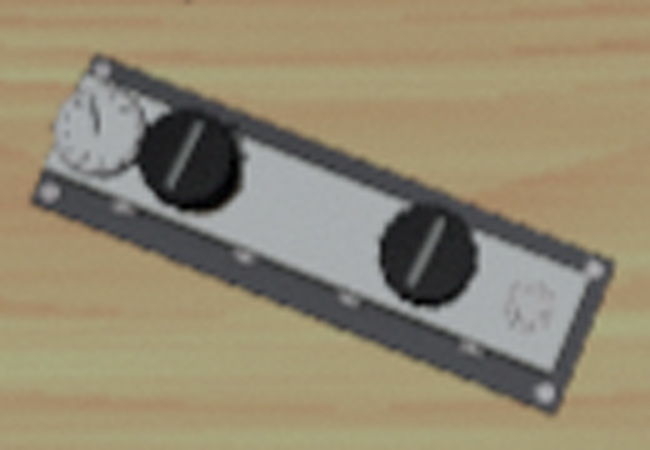

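The crop shows the dialled gauge at crop (98,130), right beside the left cap, whose line midpoint is at (185,156). The right cap is next to the hex plug at (530,305). So the left cap is the target, and next I'll work out its position.

```bash
python3 - <<'E'
from h import *
f=lambda u,v:(165+(u+.5)/5-.5,145+(v+.5)/5-.5)
L=[ray("top",*f(*p),109) for p in((198,124),(172,188),(441,218),(410,284))]
A=(L[0]+L[1])/2;B=(L[2]+L[3])/2; d=A-B
print("A",A,"B",B,"dist",np.hypot(*d[:2]),"rail +y ang",np.arctan2(d[1],d[0]),"manx",np.arctan2(d[1],d[0])-np.pi/2)
for a,b in((0,1),(2,3)): e=L[a]-L[b]; print("line ang",np.arctan2(e[1],e[0]))
g=ray("top",*f(98,128),67); print("gauge",g,np.linalg.norm((g-A)[:2]))
# side check: cap top centre projections
for P in(A,B): print("side px",proj("side",P))
s=sense(); print(s["eef_pos"],s["tcp_rot"])
im=cv2.imread("pics/side0.png")
for P in(A,B):
    u,v=map(round,proj("side",P)); cv2.circle(im,(u,v),1,(0,0,255),-1)
cv2.imwrite("pics/sidechk.png",cv2.resize(im[185:300,190:295],None,fx=5,fy=5,interpolation=cv2.INTER_NEAREST))
# tool-frame shift to A at TCP z 330
w=s["tcp_rot"][2]; dx=np.array([A[0],A[1]])-s["eef_pos"][:2]
print("to go",dx,np.hypot(*dx))
E
```

```text
A [598.9773757  141.30028429 109.        ] B [549.92425037  22.07063805 109.        ] dist 128.92601617592902 rail +y ang 1.1804864607793053 manx -0.39030986601559126
line ang -0.3771847924831787
line ang -0.44465862214705354
gauge [621.67722753 192.81581843  67.        ] 56.29505778170992
side px [np.float64(228.79281812950242), np.float64(234.99099776677508)]
side px [np.float64(255.5878045480665), np.float64(201.71420244968894)]
[ 270.53041736 -563.17848317  404.01917692] [-3.14033335e+00 -3.57703522e-05  4.47786253e-01]
to go [328.44695834 704.47876746] 777.2822770675867
```

View pics/sidechk.png

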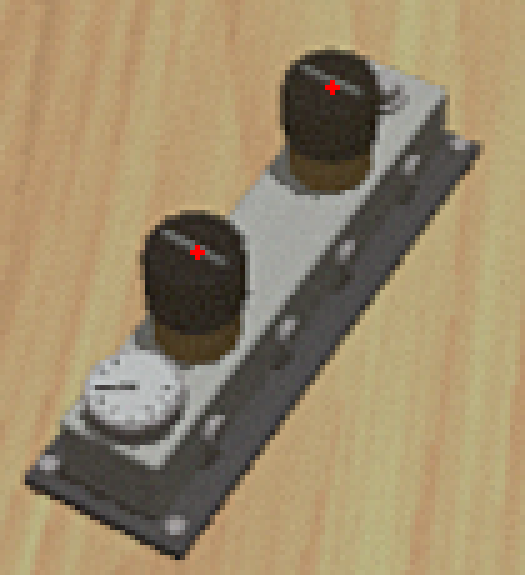

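The side view agrees to about 1 px (2 mm), the cap spacing comes out at 129 mm against 130 given, and the gauge is 56.3 mm from the chosen cap. Next I transit high, then turn so that q6 is near 0.

>>> step_arm --commands '[[[33, -27, 0], 0, 1], [[33, -27, 0], 0, 1], [[33, -27, 0], 0, 1], [[33, -27, 0], 0, 1], [[33, -27, 0], 0, 1], [[33, -27, 0], 0, 1], [[33, -27, 0], 0, 1], [[33, -27, 0], 0, 1], [[33, -27, 0], 0, 1], [[33, -27, 0], 0, 1], [[33, -27, 0], 0, 1], [[33, -27, 0], 0, 1], [[33, -27, 0], 0, 1], [[33, -27, 0], 0, 1], [[33, -27, 0], 0, 1], [[33, -27, 0], 0, 1], [[33, -27, 0], 0, 1], [[30, -25, 0], 0, 1]]' --force 30

```text
clock: 2.35
eef_pos: [601.3, 149.7, 400.4]
tcp_rot: [-3.136, 0.004, 0.443]
contact_force: [0.7, -0.4, -0.2]
opening: 1.006
```

>>> step_arm --commands '[[[0, 0, 0], -0.15, 1], [[0, 0, 0], -0.15, 1], [[0, 0, 0], -0.15, 1], [[0, 0, 0], -0.15, 1], [[0, 0, 0], -0.15, 1], [[0, 0, 0], -0.15, 1], [[0, 0, 0], -0.15, 1], [[0, 0, 0], -0.15, 1], [[0, 0, 0], -0.15, 1], [[0, 0, 0], 0, 1]]'

```text
clock: 3.6
eef_pos: [600.8, 153.1, 395.3]
tcp_rot: [-3.128, -0.005, 1.84]
contact_force: [1.0, 0.1, -0.8]
opening: 1.001
```

```bash
cat >> h.py <<'E'
def st():
    s=sense(); print({k:np.round(s[k],3) for k in("clock","qpos","eef_pos","tcp_rot","contact_force","wrist_torque","opening")}); return s
def go(T):
    s=st(); w=s["tcp_rot"][2]; d=np.array(T)-s["eef_pos"]; c,n=np.cos(w),np.sin(w)
    print("tool shift",np.round([d[0]*c+d[1]*n,d[0]*n-d[1]*c,-d[2]],1))
E
python3 -c "
from h import *
go([599.5,140.5,249])"
```

```text
{'clock': np.float64(3.6), 'qpos': array([ 0.246,  0.358,  1.649,  0.005,  1.149, -0.026]), 'eef_pos': array([600.788, 153.084, 395.324]), 'tcp_rot': array([-3.128, -0.005,  1.84 ]), 'contact_force': array([ 0.975,  0.103, -0.786]), 'wrist_torque': array([-0.016, -0.004,  0.002]), 'opening': np.float64(1.001)}
tool shift [-11.8  -4.6 146.3]
```

>>> step_arm --commands '[[[-4, -1.5, 20], 0, 1], [[-4, -1.5, 20], 0, 1], [[-4, -1.5, 20], 0, 1], [[0, 0, 5], 0, 1], [[0, 0, -0.5], 0, 1]]'

```text
clock: 4.22
eef_pos: [598.7, 140.3, 329.2]
tcp_rot: [-3.128, -0.005, 1.823]
contact_force: [0.8, -0.2, 0.7]
opening: 0.998
```

```bash
cat >> h.py <<'E'
from scipy.spatial.transform import Rotation as Ro
def gog(T):
    s=st(); R=Ro.from_euler("xyz",s["tcp_rot"]).as_matrix(); g=s["eef_pos"]+R@[0,0,155]
    print("grasp pt",g.round(1),"tool shift",(R.T@(np.array(T)-g)).round(1))
E
python3 -c "
from h import *
gog([599.5,140.5,94])
cv2.imwrite('pics/top1.png',cv2.resize(grab_frame('top')[120:270,140:340],None,fx=3,fy=3))"
```

```text
{'clock': np.float64(4.225), 'qpos': array([ 0.226,  0.419,  1.717,  0.006,  1.019, -0.029]), 'eef_pos': array([598.696, 140.305, 329.192]), 'tcp_rot': array([-3.128, -0.005,  1.823]), 'contact_force': array([ 0.835, -0.162,  0.705]), 'wrist_torque': array([-0.006, -0.011,  0.01 ]), 'opening': np.float64(0.998)}
grasp pt [596.5 140.6 174.2] tool shift [-1.2  4.  80.2]
```

>>> step_arm --commands '[[[-0.5, 2, 18], 0, 1], [[-0.5, 2, 18], 0, 1], [[0, 0, 18], 0, 1], [[0, 0, 12], 0, 1], [[0, 0, 7], 0, 1], [[0, 0, 1], 0, 1]]'

```text
clock: 5.03
eef_pos: [602.3, 140.9, 250.6]
tcp_rot: [-3.129, -0.005, 1.823]
contact_force: [0.3, -0.3, 0.6]
opening: 0.997
```

```bash
python3 -c "
from h import *
gog([599.5,140.5,94])
cv2.imwrite('pics/side1.png',cv2.resize(grab_frame('side')[150:310,170:320],None,fx=4,fy=3.7))"
```

```text
{'clock': np.float64(5.025), 'qpos': array([ 0.226,  0.523,  1.757,  0.006,  0.874, -0.03 ]), 'eef_pos': array([602.314, 140.915, 250.605]), 'tcp_rot': array([-3.129, -0.005,  1.823]), 'contact_force': array([ 0.265, -0.307,  0.627]), 'wrist_torque': array([ 0.009, -0.028,  0.007]), 'opening': np.float64(0.997)}
grasp pt [600.2 141.2  95.6] tool shift [-0.5 -0.9  1.6]
```

View pics/side1.png

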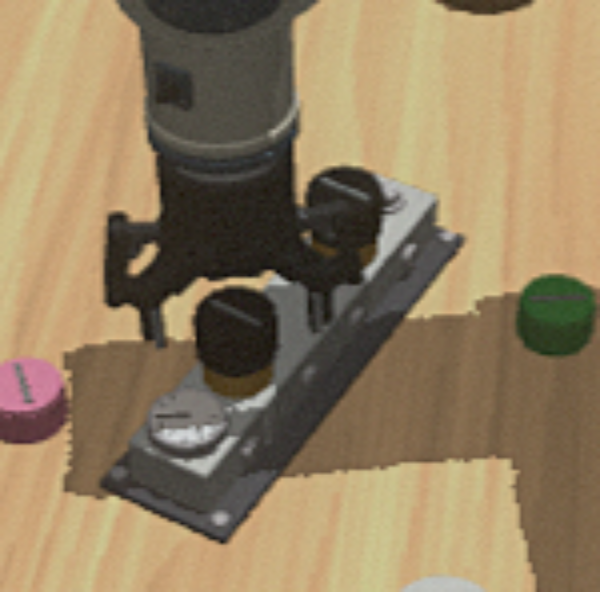

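The open fingers straddle the cap (it sits at about (237,335) in the crop, with fingers at (155,330) and (320,310)). Closing.

>>> step_arm --commands '[[[0, -0.5, 0], 0, 0], [[0, 0, -0.3], 0, 0], [[0, 0, -0.3], 0, 0], [[0, 0, -0.3], 0, 0], [[0, 0, -0.3], 0, 0], [[0, 0, -0.3], 0, 0]]' --force 30

```text
clock: 5.82
eef_pos: [602.4, 140.9, 254.1]
tcp_rot: [-3.132, -0.005, 1.823]
contact_force: [-0.7, 0.1, -0.6]
opening: 0.553
```

```bash
python3 -c "
from h import *
gog([599.5,140.5,94])"
```

```text
{'clock': np.float64(5.825), 'qpos': array([ 0.226,  0.518,  1.756,  0.006,  0.877, -0.03 ]), 'eef_pos': array([602.392, 140.862, 254.061]), 'tcp_rot': array([-3.132, -0.005,  1.823]), 'contact_force': array([-0.65 ,  0.142, -0.581]), 'wrist_torque': array([0.009, 0.002, 0.027]), 'opening': np.float64(0.553)}
grasp pt [600.8 141.2  99.1] tool shift [-0.4 -1.3  5.1]
```

>>> step_arm --commands '[[[0, 0, 0], 0.08, 0], [[0, 0, 0], 0.08, 0], [[0, 0, 0], 0, 0]]'

```text
clock: 6.2
eef_pos: [602.3, 140.9, 253.9]
tcp_rot: [-3.131, -0.003, 1.659]
contact_force: [0.4, -0.6, -0.0]
opening: 0.556
```

```bash
python3 -c "
from h import *
gog([599.5,140.5,94])"
```

```text
{'clock': np.float64(6.2), 'qpos': array([0.226, 0.518, 1.757, 0.006, 0.877, 0.134]), 'eef_pos': array([602.301, 140.859, 253.868]), 'tcp_rot': array([-3.131e+00, -3.000e-03,  1.659e+00]), 'contact_force': array([ 0.355, -0.592, -0.023]), 'wrist_torque': array([ 0.005,  0.015, -0.032]), 'opening': np.float64(0.556)}
grasp pt [600.6 141.2  98.9] tool shift [-0.6 -1.1  4.9]
```

>>> step_arm --commands '[[[0, 0, 0], 0.08, 0], [[0, 0, 0], 0.08, 0], [[0, 0, 0], 0.08, 0], [[0, 0, 0], 0, 0]]'

```text
clock: 6.7
eef_pos: [602.2, 140.8, 253.7]
tcp_rot: [-3.13, -0.001, 1.421]
contact_force: [-0.4, -0.2, -0.5]
opening: 0.553
```

```bash
python3 -c "
from h import *
gog([599.5,140.5,94])"
```

```text
{'clock': np.float64(6.7), 'qpos': array([0.226, 0.518, 1.757, 0.006, 0.877, 0.372]), 'eef_pos': array([602.247, 140.834, 253.661]), 'tcp_rot': array([-3.130e+00, -1.000e-03,  1.421e+00]), 'contact_force': array([-0.431, -0.163, -0.514]), 'wrist_torque': array([-0.01 , -0.036, -0.006]), 'opening': np.float64(0.553)}
grasp pt [600.5 141.2  98.7] tool shift [-0.8 -0.8  4.7]
```

>>> step_arm --commands '[[[0, 0, 0], 0.08, 0], [[0, 0, 0], 0.08, 0], [[0, 0, 0], 0.08, 0], [[0, 0, 0], 0, 0]]'

```text
clock: 7.2
eef_pos: [602.2, 140.9, 253.6]
tcp_rot: [-3.13, 0.002, 1.187]
contact_force: [0.0, 0.1, 0.5]
opening: 0.558
```

```bash
python3 -c "
from h import *
gog([599.5,140.5,94])
cv2.imwrite('pics/side2.png',cv2.resize(grab_frame('side')[180:290,180:290],None,fx=5,fy=5,interpolation=cv2.INTER_CUBIC))"
```

```text
{'clock': np.float64(7.2), 'qpos': array([0.226, 0.518, 1.757, 0.006, 0.877, 0.606]), 'eef_pos': array([602.216, 140.857, 253.603]), 'tcp_rot': array([-3.130e+00,  2.000e-03,  1.187e+00]), 'contact_force': array([0.013, 0.111, 0.479]), 'wrist_torque': array([ 0.057, -0.009,  0.019]), 'opening': np.float64(0.558)}
grasp pt [600.4 141.2  98.6] tool shift [-1.  -0.6  4.6]
```

View pics/side2.png

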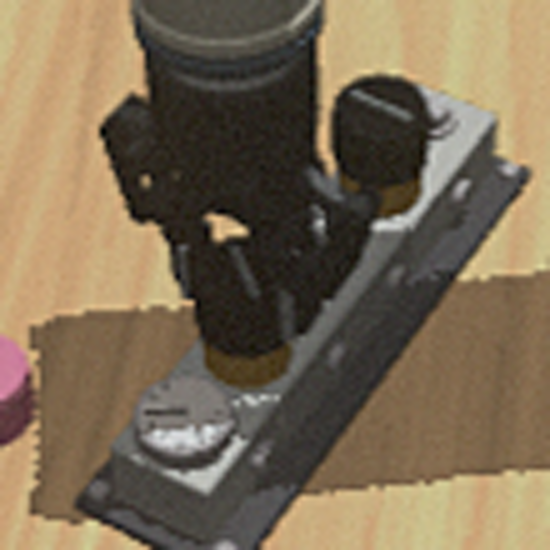

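The cap's grey line has turned with the gripper: it now runs (235,250)–(255,295), steeper than before. That is 0.64 rad clockwise with no torque, past the 0.35 rad that the tightening side allows, so clockwise loosens. Carrying on to the end stop.

>>> step_arm --commands '[[[0, 0, 0], 0.08, 0], [[0, 0, 0], 0.08, 0], [[0, 0, 0], 0.08, 0], [[0, 0, 0], 0.08, 0], [[0, 0, 0], 0.08, 0], [[0, 0, 0], 0.08, 0], [[0, 0, 0], 0.08, 0], [[0, 0, 0], 0, 0]]'

```text
clock: 8.25
eef_pos: [602.2, 140.8, 253.5]
tcp_rot: [-3.133, 0.008, 0.637]
contact_force: [0.2, 0.1, -0.8]
opening: 0.554
```

```bash
python3 -c "
from h import *
st()"
```

```text
{'clock': np.float64(8.25), 'qpos': array([0.226, 0.518, 1.757, 0.006, 0.877, 1.156]), 'eef_pos': array([602.223, 140.814, 253.506]), 'tcp_rot': array([-3.133,  0.008,  0.637]), 'contact_force': array([ 0.177,  0.072, -0.765]), 'wrist_torque': array([-0.017,  0.012,  0.028]), 'opening': np.float64(0.554)}
```

>>> step_arm --commands '[[[0, 0, 0], 0.06, 0], [[0, 0, 0], 0.06, 0], [[0, 0, 0], 0.06, 0]]'

```text
clock: 8.62
eef_pos: [602.1, 140.9, 253.5]
tcp_rot: [-3.134, 0.01, 0.465]
contact_force: [-0.3, 1.1, 0.2]
opening: 0.554
```

```bash
python3 -c "
from h import *
st()"
```

```text
{'clock': np.float64(8.625), 'qpos': array([0.226, 0.518, 1.757, 0.006, 0.877, 1.328]), 'eef_pos': array([602.102, 140.928, 253.505]), 'tcp_rot': array([-3.134,  0.01 ,  0.465]), 'contact_force': array([-0.321,  1.059,  0.175]), 'wrist_torque': array([0.18 , 0.064, 0.582]), 'opening': np.float64(0.554)}
```

>>> step_arm --commands '[[[0, 0, 0], 0.06, 0], [[0, 0, 0], 0.06, 0], [[0, 0, 0], 0.06, 0]]'

```text
clock: 9.0
eef_pos: [603.6, 141.8, 253.6]
tcp_rot: [-3.138, 0.005, 0.298]
contact_force: [4.4, 0.4, -6.4]
opening: 0.559
```

```bash
python3 -c "
from h import *
st()"
```

```text
{'clock': np.float64(9.0), 'qpos': array([0.227, 0.519, 1.755, 0.004, 0.873, 1.497]), 'eef_pos': array([603.638, 141.784, 253.593]), 'tcp_rot': array([-3.138,  0.005,  0.298]), 'contact_force': array([ 4.363,  0.425, -6.354]), 'wrist_torque': array([ 0.25 , -0.793,  1.19 ]), 'opening': np.float64(0.559)}
```

The stop is felt (torque about vertical 0.6, then 1.2 N·m) after about 1.35–1.5 rad. I'll ease off slightly and lift gently.

>>> step_arm --commands '[[[0, 0, 0], -0.05, 0], [[0, 0, -3], 0, 0], [[0, 0, -4], 0, 0], [[0, 0, -4], 0, 0]]' --force 35

```text
clock: 9.5
eef_pos: [603.5, 141.6, 263.0]
tcp_rot: [-3.138, 0.007, 0.358]
contact_force: [3.5, 0.7, -10.0]
opening: 0.554
```

```bash
python3 -c "
from h import *
gog([600.5,141,198])"
```

```text
{'clock': np.float64(9.5), 'qpos': array([0.227, 0.507, 1.75 , 0.003, 0.892, 1.438]), 'eef_pos': array([603.461, 141.601, 262.958]), 'tcp_rot': array([-3.138,  0.007,  0.358]), 'contact_force': array([ 3.518,  0.673, -9.964]), 'wrist_torque': array([ 0.115, -0.572,  0.157]), 'opening': np.float64(0.554)}
grasp pt [602.3 141.8 108. ] tool shift [ -2.6  -0.2 -90. ]
```

>>> step_arm --commands '[[[-1, 0, -2], 0, 0], [[-0.5, 0, -3], 0, 0], [[0, 0, -3], 0, 0]]'

```text
clock: 9.88
eef_pos: [602.7, 141.5, 273.3]
tcp_rot: [-3.138, 0.004, 0.357]
contact_force: [-0.0, -0.3, -0.5]
opening: 0.558
```

```bash
python3 -c "
from h import *
gog([600.5,141,198])
cv2.imwrite('pics/side3.png',cv2.resize(grab_frame('side')[170:280,180:290],None,fx=5,fy=5,interpolation=cv2.INTER_CUBIC))"
```

```text
{'clock': np.float64(9.875), 'qpos': array([0.227, 0.491, 1.748, 0.004, 0.907, 1.438]), 'eef_pos': array([602.708, 141.466, 273.341]), 'tcp_rot': array([-3.138,  0.004,  0.357]), 'contact_force': array([-0.032, -0.307, -0.537]), 'wrist_torque': array([-0.021, -0.026, -0.008]), 'opening': np.float64(0.558)}
grasp pt [602.  141.8 118.3] tool shift [ -2.   -0.  -79.7]
```

View pics/side3.png

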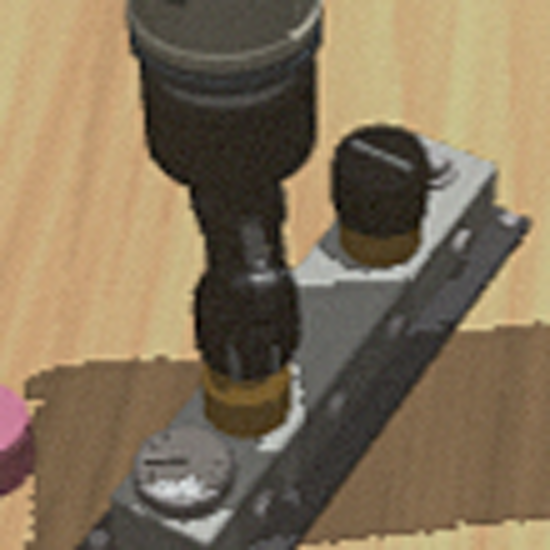

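The cap is coming up with the fingers: the brass nozzle now shows below it at (248,385), and the force is nearly zero. Lifting on.

>>> step_arm --commands '[[[0, 0, -6], 0, 0], [[0, 0, -10], 0, 0], [[0, 0, -12], 0, 0], [[0, 0, -12], 0, 0], [[0, 0, -12], 0, 0], [[0, 0, -10], 0, 0], [[0, 0, -6], 0, 0], [[0, 0, -3], 0, 0], [[0, 0, 0], 0, 0], [[0, 0, 0], 0, 0], [[0, 0, 0], 0, 0]]'

```text
clock: 11.3
eef_pos: [602.7, 141.1, 350.4]
tcp_rot: [-3.138, 0.004, 0.357]
contact_force: [-0.1, 0.4, 0.0]
opening: 0.556
```

```bash
python3 -c "
from h import *
gog([600.5,141,198])
print(sense()['qvel'].round(4))
a,b=grab_frame('side'),grab_frame('top')
cv2.imwrite('pics/end.png',np.hstack([cv2.resize(a[130:290,180:290],(412,600)),cv2.resize(b[130:260,160:244],(388,600))]))"
```

```text
{'clock': np.float64(11.3), 'qpos': array([0.227, 0.399, 1.695, 0.004, 1.052, 1.439]), 'eef_pos': array([602.701, 141.121, 350.434]), 'tcp_rot': array([-3.138,  0.004,  0.357]), 'contact_force': array([-0.079,  0.391,  0.05 ]), 'wrist_torque': array([0.025, 0.016, 0.037]), 'opening': np.float64(0.556)}
grasp pt [601.9 141.5 195.4] tool shift [-1.5 -0.1 -2.6]
[-0.001   0.0037  0.0031  0.0008 -0.0007  0.0005]
```

View pics/end.png

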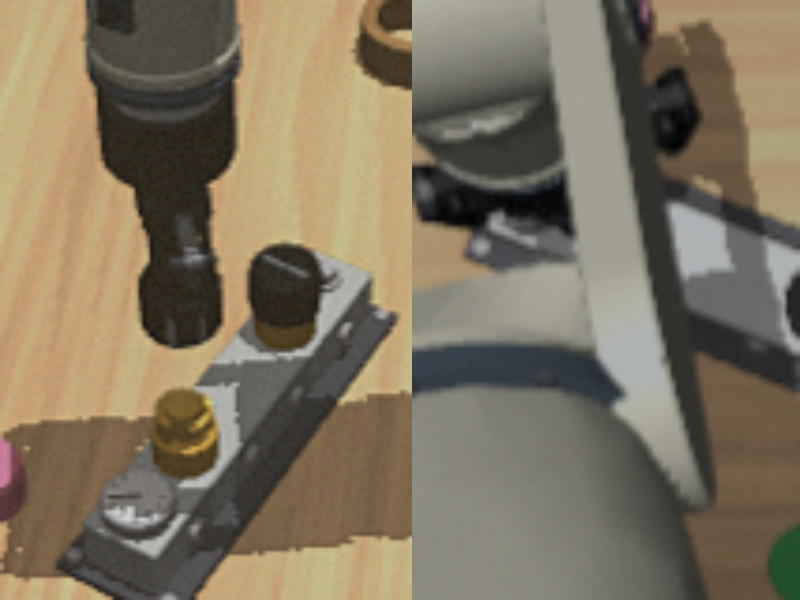

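The left half (side view) shows the bare brass nozzle at (185,430) and the cap upright in the fingers at (180,305) above it. The other cap is seated with its line unchanged at (285,263). Handing in.

```bash
python3 -c "
from rig import *
print(sign_off()); s=sense(); print(s['clock'],s['eef_pos'],s['opening'])"
```

```text
the job is handed in; nothing more can be done
None
the job is handed in; nothing more can be done
```

The cap next to the gauge is off and held upright in the gripper about 10 cm above its nozzle. I handed the job in at 11.3 s; no verdict is reported.

- **Finding the thread:** I gripped the cap at 30 N and turned it clockwise seen from above. It ran almost freely past the 0.35 rad a tightening turn could allow, and its grey line turned with the fingers, so this outlet has a reverse thread. I did not try the other direction, since this already settled it.
- **Loosening and lifting:** The end stop came at about 1.35–1.5 rad, where the torque rose to 1.2 N·m and the fingers started to slip. I eased back slightly and lifted. A brief 10 N drag against the nozzle went away after a 1.5 mm sideways correction.
- **Last checks:** The grasp point was at (602, 141.5, 195) mm, about 3 mm from the measured nozzle axis. Tilt was under 0.01 rad, joint speeds were near zero, and the gripper opening stayed at 0.556 on the cap. The side picture showed the bare nozzle below and the other cap seated with its line unchanged.
- **Not confirmed:** In the last top view the arm hid the cap, so that view confirmed nothing. I did not measure the bystanders again, but nothing came near them and no contact force showed outside the cap work.

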